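# Unload the wafer mounting press and put every part in its place

## Robot

A 7-joint arm with a two-finger parallel gripper is mounted at the origin on a cart in front of the work surface, level with it; the furniture and walls round the work are solid. World frame = base frame: x ahead of the robot, y to its left, z up, the work surface at z = 0. Lengths are in m, angles in rad, forces in N, time in s.
With the tool pointing down it reaches from about 0.425 to 0.925 m from the base axis. Payload 6.8 kg.
Tool frame: the origin (TCP) lies midway between the tips of the shut fingers; the grasp point (between the pads) lies 19 mm behind it; z points along the fingers, y is the direction in which the jaws open and shut (so a half turn about z gives the same grasp; the last joint's range is limited). The gripper opens to 88 mm and grips with 3 to 60 N. Pads are 20 mm wide; open, the fingers measure 115 mm over their backs; the gripper's body (75 mm by 178 mm) begins 61 mm behind the grasp point.
Start: joints at [1.088, 0.477, 0.022, 1.555, -0.011, 1.109, -0.083], TCP at [0.247, -0.628, 0.223] pointing down, gripper open.
Joint ranges: [-2.96, 2.96], [-0.34, 2.1], [-1.41, 1.46], [0.24, 2.44], [-1.37, 4.51], [0.17, 1.92], [-2.96, 2.96]. Speed limits (rad/s): [2.39, 2.39, 3.14, 3.14, 3.14, 3.14, 3.14].

## Interface

Orientations are given as a 3x3 rotation matrix whose columns are the frame's x, y, z axes.
In Python, from rig import manip gives the robot as it stands.
- The arm moves only by the tool drive_tool, never from a script. Its arguments are lists of equal length, an entry for each row: "angular": the turn, a rotation vector about the tool's x, y, z in rad, a list of three; "travel": the shift along the tool's x, y, z in m, a list of three; "fingers": the closure, from 0 (fully open) to 1 (shut). A call has 1 to 10 rows; each row is the pose to reach, as a shift and turn from the pose commanded when the call began, along the tool's axes at that moment; what a row does not reach only later rows make up. A row lasts 1/10 s, in which the tool goes at most 50 mm and 8.59 degrees, less where a joint would pass 70% of its speed; a pose out of reach is approached as far as the arm can. A call with a gripper value outside its range is refused whole. The fingers move at their own pace and stop on an object; "grip_force" is the grip in N (left out, the last holds). Time passes only in rows, so rows that repeat a pose let the fingers close. It gives the time, the measured TCP pose, the force and the opening at its end, in the units of the state.
- manip.get_state(): the state, without advancing time (a new reading comes with each control period).
- manip.capture(name): name is "scene" or "top" or "wrist"; returns a dict with "pixels" (384x512x3 uint8, red, green, blue), "intrinsics" (3x3 intrinsics, pixels), "k1" (the pictures are not rectified: a ray, as slopes to the right and down, at radius r is drawn at 1 + k1 r^2 times it, then the intrinsics apply), "R" (3x3) and "t" (3): a world point X has camera coordinates R X + t; the wrist camera has in their place "T_tool_cam" (4x4, takes a point from camera to tool coordinates, whose origin is the TCP and whose axes are the flange's). Camera axes: x right, y down, z forward; pixel columns grow to the right and rows downward; lengths in m; the calibration is good to about 2 mm. A picture is of the moment at which its call begins: read the wrist's pose just before it. There is no depth.
- manip.hand_in(): hands the job in, once; it reports no verdict.
The state is a dict: "time": time; "qpos": joint angles; "joint_vel": joint speeds; "joint_efforts": joint torques, N m; "position": TCP position; "orientation": TCP orientation; "force": force on the tool from outside, world axes, zero at the start; "moment": the same for the moment, N m; "gripper_width": finger opening in m.
Only numpy, scipy, OpenCV 4.12 (cv2) and the standard library are available. Lean on these libraries where they do the work, as an engineer would, in place of code of your own. Each camera call takes 0.05 s, during which the arm holds its last target. There are 200 camera calls.

## Task

The wax in the wafer mounting press has set, so take its stack apart from the top down, one part at a time: stand the small and the large weight each in the round holder that fits it, lay the pressing plate on the three-pad rest, and last lay the carrier disc, wafer up, in the well of the black stage plate. Each part must sit flat inside its place; keep the parts level on the way, set them down gently and let go, and leave the glass beaker where it stands.

Things in the scene. Friction and masses are not known exactly. Their poses are not given: they have to be found in the camera images.
- press_base: Wax-mounting press, fixed: round aluminium flange 96 mm across and 10 mm high, a dark column, and on it a steel head 56 mm across. Origin at the centre of the underside, z up. The stack stands on the head, 36 mm above the bench; from there upwards: carrier disc, pressing plate, large weight, small weight, all within about 2 mm of one axis.
- small_weight: Smaller steel weight, on top of the stack: upright cylinder 30 mm in diameter, 28 mm high, about 0.15 kg. Origin at the centre of its underside, z up. It stands 2 mm deep in a recess of the large weight's top (its underside is at the start about 92 mm above the bench). Not fastened.
- large_weight: Larger steel weight under the small one: upright cylinder 42 mm in diameter, 32 mm high, about 0.32 kg. Origin at the centre of its underside (at the start about 62 mm above the bench), z up. Its foot stands 2 mm deep in a recess of the pressing plate. Not fastened.
- pressing_plate: Aluminium disc under the weights: 56 mm in diameter, 14 mm thick, about 0.1 kg. Origin at the centre of its underside (at the start about 50 mm above the bench), z up, through the side with the shallow recess. It lies loose on the carrier disc and does not stick to it.
- carrier_disc: White ceramic disc at the bottom of the stack: 68 mm in diameter, 14 mm thick, about 0.13 kg, with a thin dark 51 mm wafer on its upper face. Origin at the centre of its underside (at the start about 36 mm above the bench), z up, through the wafer side. It overhangs the head of the press by 6 mm all round, so fingers have free room beside and below it.
- small_holder: The smaller of two black round holders with a rubber floor, fixed: bore 42 mm in diameter, 54 mm over the wall (60 mm over a 4 mm high foot), rim 14 mm above the bench, floor 7 mm above the bench (so 7 mm deep). Origin at the centre of its underside, z up.
- large_holder: The larger of two black round holders with a rubber floor, fixed: bore 54 mm in diameter, 66 mm over the wall (72 mm over a 4 mm high foot), rim 14 mm above the bench, floor 7 mm above the bench (so 7 mm deep). Origin at the centre of its underside, z up.
- plate_rest: Round aluminium rest, fixed, 84 mm in diameter, with three white plastic pads 120 degrees apart. The pads' inner steps are 14 mm above the bench and carry the pressing plate; their outer shoulders rise 4 mm higher (18 mm above the bench) on a circle of 68 mm inner diameter round it. Origin at the centre of its underside, z up; one pad lies along its +x.
- stage_plate: Square black plate for the microscope stage, fixed, 108 x 108 x 9 mm, with a round well 81 mm in diameter and 4 mm deep in its middle (floor 5 mm above the bench). Origin at the centre of its underside, z up.
- swab_beaker: Glass beaker with cotton sticks, a bystander standing among the holders: 50 mm in diameter, 64 mm high, 106 mm with the sticks. Origin at the centre of its underside. It must stay where it is.
Mind the look-alikes: they are no part of the job. Leave any orange, purple or turquoise look-alike of the carrier_disc alone.

How it is judged:
On the way, in this order (a step that is already met when the one before it is completed fails the run):
1. the small weight stands released in the small round holder (horizontal distance between small_weight and small_holder below 0.01 m and z of small_weight in the frame of small_holder between 0.004 and 0.0095 m and angle between small_weight's own z axis and vertical below 0.08 rad and contact force between the fingers and small_weight below 0.1 N), for 0.2 s.
2. then the large weight stands released in the large round holder (horizontal distance between large_weight and large_holder below 0.01 m and z of large_weight in the frame of large_holder between 0.004 and 0.0095 m and angle between large_weight's own z axis and vertical below 0.08 rad and contact force between the fingers and large_weight below 0.1 N), for 0.2 s.
3. then the pressing plate lies released on the three-pad rest (horizontal distance between pressing_plate and plate_rest below 0.01 m and z of pressing_plate in the frame of plate_rest between 0.011 and 0.0165 m and angle between pressing_plate's own z axis and vertical below 0.08 rad and contact force between the fingers and pressing_plate below 0.1 N), for 0.2 s.
4. then the carrier disc lies released, wafer up, in the well of the black stage plate (horizontal distance between carrier_disc and stage_plate below 0.01 m and z of carrier_disc in the frame of stage_plate between 0.002 and 0.0075 m and angle between carrier_disc's own z axis and vertical below 0.08 rad and contact force between the fingers and carrier_disc below 0.1 N), for 0.2 s.
At the end, for the whole second after the job is handed in: Small weight in the small holder, large weight in the large holder, pressing plate on the three pads, carrier disc wafer up in the stage plate's well: each within 10 mm of its place's centre, down on its floor or pads (2.5 mm), level within 4.5 degrees, released and at rest (all of step 1 and all of step 2 and all of step 3 and all of step 4 and linear speed of each of small_weight, large_weight, pressing_plate, carrier_disc below 0.02 m/s); the robot touches nothing.
It fails at once if a part of the stack is tipped over (more than 35 degrees from level) (angle between any of small_weight, large_weight, pressing_plate, carrier_disc's own z axis and vertical above 0.61 rad).
It fails at once if a part of the stack is dropped (falls freely from more than about 4 cm) ((linear speed of small_weight above 0.9 m/s and contact force between the fingers and small_weight below 0.1 N) or (linear speed of large_weight above 0.9 m/s and contact force between the fingers and large_weight below 0.1 N) or (linear speed of pressing_plate above 0.9 m/s and contact force between the fingers and pressing_plate below 0.1 N) or (linear speed of carrier_disc above 0.9 m/s and contact force between the fingers and carrier_disc below 0.1 N)).
It fails at once if the beaker is pushed by more than 2 cm or tipped (distance of swab_beaker from where it was at the start of the episode above 0.02 m or angle between swab_beaker's own z axis and vertical above 0.4 rad).
It also fails if it takes over 99 s, if anything falls off the work surface, if the arm or the gripper's body presses on something with over 40 N, if the wrist force passes 120 N, or if a joint passes its speed limit or range.

## Working session

There is one attempt and no reset: what is moved stays moved. The work goes in short steps, Python scripts to look and compute and a tool call to move; the robot and the scene stay as the last step left them, time stands still between calls to the robot, and variables do not carry over. Pictures are saved under pics/ and viewed, about 12 in all and at most 16, crops included, and the job is handed in when it is done.

Besides the shell and the picture viewer there is one more tool, called after ">>>" as name(argument=value, ...) on one line, values as JSON. drive_tool: Moves the arm, as the interface text tells. Its arguments: {"type":"object","properties":{"angular":{"type":"array","items":{"type":"array","items":{"type":"number"}}},"travel":{"type":"array","items":{"type":"array","items":{"type":"number"}}},"fingers":{"type":"array","items":{"type":"number"}},"grip_force":{"type":"number"}},"required":["angular","travel","fingers"]}

```bash
mkdir -p pics
cat > h.py <<'E'
import numpy as np, cv2
from rig import manip
np.set_printoptions(precision=4,suppress=True)
def snap(cam,name):
    s=manip.get_state(); c=manip.capture(cam)
    cv2.imwrite(f'pics/{name}.png',cv2.cvtColor(c['pixels'],cv2.COLOR_RGB2BGR))
    if cam=='wrist':
        T=np.eye(4);T[:3,:3]=s['orientation'];T[:3,3]=s['position']
        W=T@np.array(c['T_tool_cam']); R=W[:3,:3].T; t=-R@W[:3,3]
    else: R,t=np.array(c['R']),np.array(c['t'])
    np.savez(f'pics/{name}.npz',K=c['intrinsics'],k1=c['k1'],R=R,t=t)
def load(n): return np.load(f'pics/{n}.npz')
def proj(n,X):
    d=load(n);p=d['R']@np.array(X)+d['t'];u=p[:2]/p[2];u=u*(1+d['k1']*(u@u))
    return (d['K']@np.r_[u,1])[:2]
def at(n,uv,z):
    d=load(n);q=(np.linalg.inv(d['K'])@np.r_[uv,1.])[:2];u=q.copy()
    for _ in range(20): u=q/(1+d['k1']*(u@u))
    r=d['R'].T@np.r_[u,1];c=-d['R'].T@d['t'];return c+r*(z-c[2])/r[2]
E
python3 - <<'E'
from h import *
s=manip.get_state();print(s)
snap('scene','scene0');snap('top','top0')
a=cv2.imread('pics/top0.png');cv2.imwrite('pics/top0b.png',cv2.resize(a,(800,600),interpolation=cv2.INTER_CUBIC))
for n in('scene0','top0'):
    d=load(n);print(n,-d['R'].T@d['t'],d['K'],d['k1'])
E
```

```text
{'time': 0.0, 'qpos': array([ 1.0879,  0.4778,  0.0223,  1.5564, -0.0115,  1.1093, -0.0831]), 'joint_vel': array([ 0.0019, -0.0007,  0.0016, -0.0016, -0.001 , -0.0017,  0.001 ]), 'joint_efforts': array([  0.001 , -58.2857,   1.5347, -27.2609,  -0.0543,   0.017 ,
         0.0002]), 'position': array([ 0.2469, -0.6276,  0.2217]), 'orientation': array([[ 0.9306,  0.3661, -0.0008],
       [ 0.3661, -0.9306,  0.0016],
       [-0.0002, -0.0017, -1.    ]]), 'force': array([ 0.2043, -0.4414,  0.0446]), 'moment': array([0.0095, 0.0079, 0.0217]), 'gripper_width': 0.08800230354929892}
scene0 [0.1732 0.7534 0.642 ] [[416.1392   0.     263.1944]
 [  0.     416.1392 191.9446]
 [  0.       0.       1.    ]] -0.030397146479803145
top0 [0.3589 0.0162 1.1732] [[407.2273   0.     255.4696]
 [  0.     407.2273 186.9688]
 [  0.       0.       1.    ]] -0.1296837646539087
```

View pics/top0b.png

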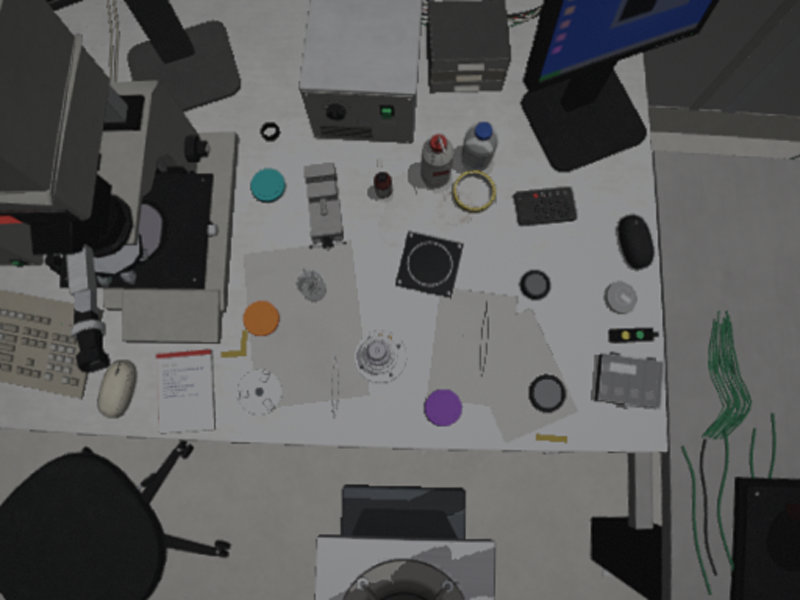

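View pics/scene0.png

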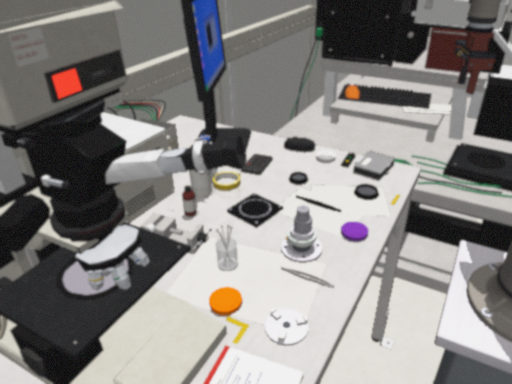

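The top view (800x600) shows the following:
- press stack at (378,352), flange centre about (381,357)
- black rings at (535,284) and (547,393), the lower one bigger
- three-pad rest at (259,392)
- black square stage plate at (430,264)
- beaker at (311,285)
- look-alikes: orange (261,318), purple (443,407), turquoise (267,185), which I leave alone

I'll measure them in enlarged crops.

Run:
```python
from h import *
k=1.5625
for n,u,z in[('press flange',(381,357),.01),('sw top',(377,351),.12),('ringA',(535,284),.014),('ringB',(547,393),.014),('rest',(259,392),.018),('stage',(430,264),.009),('beaker',(311,287),.05),('purple',(443,407),.014)]:
    p=at('top0',np.array(u)/k,z);print(n,p,np.hypot(*p[:2]))
a=cv2.imread('pics/top0.png')
def crop(cx,cy,w=60):
    c=a[int(cy-w/2):int(cy+w/2),int(cx-w/2):int(cx+w/2)];return cv2.convertScaleAbs(cv2.resize(c,(260,260),interpolation=cv2.INTER_CUBIC),alpha=1.5)
cs=[(u/k) for u in map(np.array,[(381,357),(535,284),(547,393),(259,392),(430,264),(311,287)])]
cs=[crop(round(c[0]),round(c[1])) for c in cs]
cv2.imwrite('pics/crops.png',np.vstack([np.hstack(cs[:3]),np.hstack(cs[3:])]))
print([(round(u[0]/k),round(u[1]/k)) for u in [(381,357),(535,284),(547,393),(259,392),(430,264),(311,287)]])
```

```text
press flange [0.4716 0.0538 0.01  ] 0.4746333963271135
sw top [0.4707 0.0572 0.12  ] 0.47416033448252465
ringA [ 0.6155 -0.23    0.014 ] 0.6571031177098262
ringB [ 0.4133 -0.2501  0.014 ] 0.48308240882140424
rest [0.4001 0.2727 0.018 ] 0.48423010554449764
stage [ 0.6495 -0.0325  0.009 ] 0.6502912396142301
beaker [0.5904 0.1835 0.05  ] 0.6182819433146268
purple [ 0.384  -0.0609  0.014 ] 0.388775858559851
[(244, 228), (342, 182), (350, 252), (166, 251), (275, 169), (199, 184)]
```

View pics/crops.png

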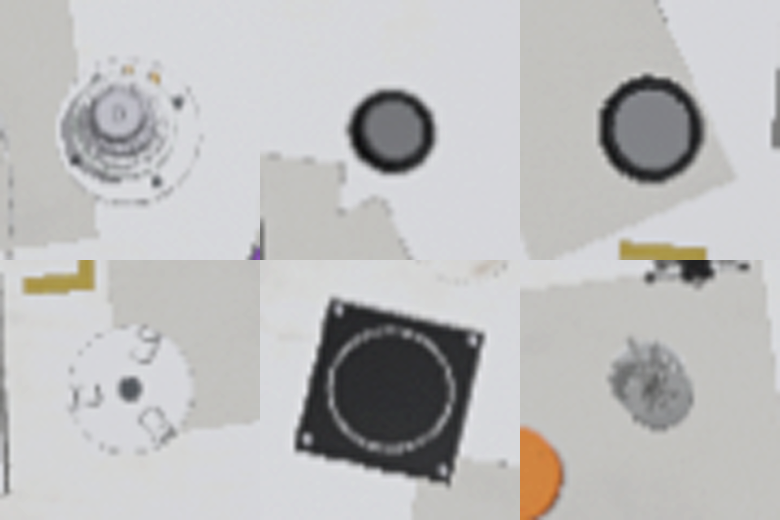

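>>> drive_tool(angular=[[0, 0, 0.375], [0, 0, 0.375], [0, 0, 0.375], [0, 0, 0.375], [0, 0, 0.375], [0, 0, 0.375], [0, 0, 0.375], [0, 0, 0.375], [0, 0, 0.375], [0, 0, 0.375]], travel=[[0.405, -0.257, -0.08], [0.405, -0.257, -0.08], [0.405, -0.257, -0.08], [0.405, -0.257, -0.08], [0.405, -0.257, -0.08], [0.405, -0.257, -0.08], [0.405, -0.257, -0.08], [0.405, -0.257, -0.08], [0.405, -0.257, -0.08], [0.405, -0.257, -0.08]], fingers=[0, 0, 0, 0, 0, 0, 0, 0, 0, 0], grip_force=30)

```text
time: 1.1
position: [0.5316, -0.2371, 0.303]
orientation: [[1.0, 0.003, 0.0], [0.003, -1.0, 0.001], [0.001, -0.001, -1.0]]
force: [0.1, -0.4, -0.1]
gripper_width: 0.0882
```

Run:
```python
from h import *
snap('wrist','w1')
k=1
for n,u,z in[('A',(342.1,181.8),.014),('B',(349.8,251.4),.014),('rest',(165.6,250.6),.018),('stage',(274.8,168.8),.009),('sw',(240.8,223.9),.12),('flange',(243.6,227.8),.01)]:
    p=at('top0',u,z);print(n,p,proj('w1',p))
```

```text
A [ 0.6154 -0.2291  0.014 ] [250.4324 107.4053]
B [ 0.4136 -0.2493  0.014 ] [261.6283 222.7628]
rest [0.4009 0.2732 0.018 ] [ -8.322 226.861]
stage [ 0.6499 -0.0313  0.009 ] [128.9617  86.1437]
sw [0.4726 0.0586 0.12  ] [ 48.4942 212.4419]
flange [0.4735 0.0546 0.01  ] [ 94.0686 190.1481]
```

View pics/w1.png

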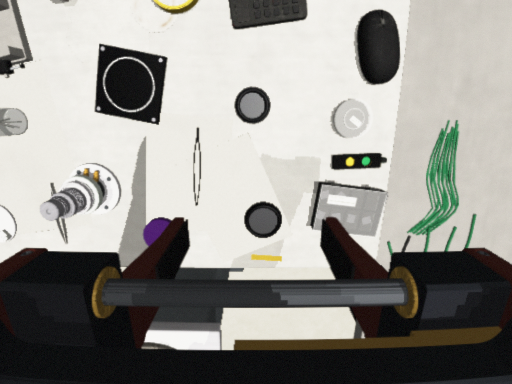

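The wrist view shows holder A (small) at (253,104), holder B (large) at (263,219), the stage well at (131,84) and the stack top at (49,210). Each is within a few px of its prediction. Next I go above the stack.

>>> drive_tool(angular=[[0, 0, 0], [0, 0, 0], [0, 0, 0], [0, 0, 0], [0, 0, 0], [0, 0, 0], [0, 0, 0], [0, 0, 0]], travel=[[-0.059, -0.295, 0.08], [-0.059, -0.295, 0.08], [-0.059, -0.295, 0.08], [-0.059, -0.295, 0.08], [-0.059, -0.295, 0.08], [-0.059, -0.295, 0.08], [-0.059, -0.295, 0.08], [-0.059, -0.295, 0.08]], fingers=[0, 0, 0, 0, 0, 0, 0, 0])

```text
time: 1.95
position: [0.4701, 0.0558, 0.2221]
orientation: [[1.0, 0.004, -0.001], [0.004, -1.0, -0.0], [-0.001, 0.0, -1.0]]
force: [0.8, -1.1, -0.7]
gripper_width: 0.088
```

Run:
```python
from h import *
snap('wrist','w2');print(manip.get_state()['position'])
print(manip.capture('wrist')['T_tool_cam'])
for p in [(.4726,.0586,.12),(.4735,.0546,.01),(.4009,.2732,.018),(.65,-.031,.009)]: print(proj('w2',p))
a=cv2.imread('pics/w2.png');cv2.imwrite('pics/w2b.png',cv2.resize(a,(800,600),interpolation=cv2.INTER_CUBIC))
# dark holder blobs in w1
for n,pts in (('w1',[(253,104),(263,219)]),('top0',[(342,182),(350,251)])):
    g=cv2.imread(f'pics/{n}.png',0)
    for u,v in pts:
        c=g[v-28:v+28,u-28:u+28]
        m=(c<70).astype(np.uint8);k,l,st,ce=cv2.connectedComponentsWithStats(m)
        for i in range(1,k):
            if st[i,4]>80:
                cs,_=cv2.findContours((l==i).astype(np.uint8),cv2.RETR_EXTERNAL,cv2.CHAIN_APPROX_NONE)
                e=cv2.fitEllipse(cs[0]);q=np.array(e[0])+[u-28,v-28];print(n,q,e[1],at(n,q,.009))
```

```text
[0.4709 0.0538 0.2225]
[[ 0.     -0.9596 -0.2813  0.0768]
 [ 1.      0.      0.0001 -0.0007]
 [-0.0001 -0.2813  0.9596 -0.1622]
 [ 0.      0.      0.      1.    ]]
[252.5742 186.711 ]
[255.9472 165.0776]
[109.2023 213.8846]
[324.1615  28.6443]
w1 [251.9729 104.8886] (33.48823165893555, 34.50092697143555) [ 0.6194 -0.2316  0.009 ]
w1 [262.6713 219.2333] (33.97361373901367, 35.547752380371094) [ 0.4185 -0.2513  0.009 ]
top0 [342.0356 181.9545] (18.07542610168457, 18.559154510498047) [ 0.616 -0.23   0.009]
top0 [349.7902 251.4347] (22.315786361694336, 23.450429916381836) [ 0.4138 -0.2504  0.009 ]
```

View pics/w2b.png

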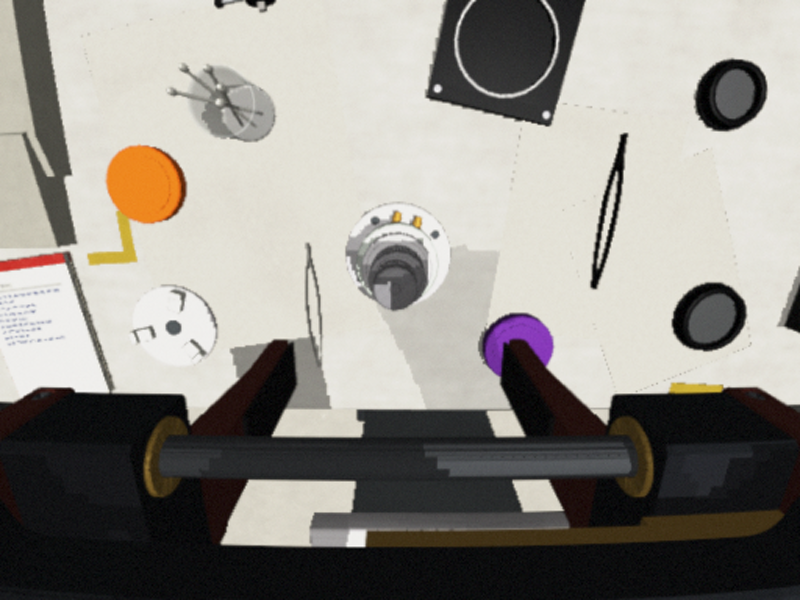

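The w2 view (800x600) shows:
- small weight top at (395,290)
- flange at (399,256)
- rest at (174,327)
- holder B at (709,316), holder A at (731,95)
- stage well at (507,43)

I'll cross-check these positions.

Run:
```python
from h import *
for n,u,z in[('sw',(395,290),.12),('flange',(399,256),.01),('rest',(174,326.5),.016),('B',(709,316),.009),('A',(731,95),.009),('stage',(507,43),.009)]:
    p=at('w2',(np.array(u)+.5)/1.5625-.5,z);print(n,p)
print(manip.get_state()['position'])
```

```text
sw [0.474  0.0586 0.12  ]
flange [0.4755 0.0557 0.01  ]
rest [0.4083 0.27   0.016 ]
B [ 0.4182 -0.2486  0.009 ]
A [ 0.6183 -0.2287  0.009 ]
stage [ 0.6515 -0.0311  0.009 ]
[0.4714 0.0528 0.2227]
```

>>> drive_tool(angular=[[0, 0, 0], [0, 0, 0], [0, 0, 0], [0, 0, 0], [0, 0, 0], [0, 0, 0], [0, 0, 0], [0, 0, 0]], travel=[[0.001, -0.003, 0.03], [0.002, -0.005, 0.06], [0.002, -0.005, 0.09], [0.002, -0.005, 0.11], [0.002, -0.005, 0.119], [0.002, -0.005, 0.119], [0.002, -0.005, 0.119], [0.002, -0.005, 0.119]], fingers=[0, 0, 0, 0, 0, 0, 0, 0])

```text
time: 2.85
position: [0.4741, 0.059, 0.1049]
orientation: [[1.0, -0.001, 0.002], [-0.001, -1.0, 0.0], [0.002, -0.0, -1.0]]
force: [0.1, 0.1, -0.4]
gripper_width: 0.0882
```

>>> drive_tool(angular=[[0, 0, 0], [0, 0, 0], [0, 0, 0], [0, 0, 0], [0, 0, 0], [0, 0, 0], [0, 0, 0], [0, 0, 0], [0, 0, 0], [0, 0, 0]], travel=[[0, 0, 0], [0, 0, 0], [0, 0, 0], [0, 0, 0], [0, 0, 0], [0, 0, 0], [0, 0, 0], [0, 0, 0], [0, 0, 0], [0, 0, 0]], fingers=[0.3, 0.6, 0.7, 0.75, 0.75, 0.75, 0.75, 0.75, 0.75, 0.75], grip_force=25)

```text
time: 3.85
position: [0.473, 0.0592, 0.1036]
orientation: [[1.0, -0.0, -0.0], [-0.0, -1.0, -0.0], [-0.0, 0.0, -1.0]]
force: [0.2, -0.2, 0.1]
gripper_width: 0.0294
```

>>> drive_tool(angular=[[0, 0, 0], [0, 0, 0], [0, 0, 0], [0, 0, 0], [0, 0, 0], [0, 0, 0], [0, 0, 0], [0, 0, 0], [0, 0, 0], [0, 0, 0]], travel=[[0, 0, -0.005], [0, 0, -0.015], [0, 0, -0.03], [0.015, 0.03, -0.05], [0.03, 0.06, -0.06], [0.045, 0.09, -0.06], [0.063, 0.125, -0.06], [0.08, 0.16, -0.06], [0.1, 0.2, -0.06], [0.12, 0.24, -0.06]], fingers=[0.75, 0.75, 0.75, 0.75, 0.75, 0.75, 0.75, 0.75, 0.75, 0.75])

```text
time: 4.85
position: [0.5936, -0.1821, 0.1646]
orientation: [[1.0, 0.0, 0.001], [0.0, -1.0, 0.0], [0.001, -0.0, -1.0]]
force: [0.4, 0.2, -0.5]
gripper_width: 0.0296
```

>>> drive_tool(angular=[[0, 0, 0], [0, 0, 0], [0, 0, 0], [0, 0, 0], [0, 0, 0]], travel=[[0.01, 0.02, 0], [0.02, 0.04, 0.01], [0.024, 0.048, 0.03], [0.024, 0.048, 0.045], [0.024, 0.048, 0.045]], fingers=[0.75, 0.75, 0.75, 0.75, 0.75])

```text
time: 5.35
position: [0.615, -0.2276, 0.1164]
orientation: [[1.0, 0.0, -0.005], [0.0, -1.0, 0.002], [-0.005, -0.002, -1.0]]
force: [-0.7, -0.3, -1.6]
gripper_width: 0.0294
```

Run:
```python
from h import *
manip.capture('wrist')
snap('wrist','w3');print(manip.get_state()['position'])
p=manip.get_state()['position'].copy();p[2]-=.0116;print('weight bottom px',proj('w3',p))
for q in [(.617,-.230,.014),(.617,-.230,.007)]: print(proj('w3',q))
a=cv2.imread('pics/w3.png');cv2.imwrite('pics/w3b.png',cv2.resize(a[60:300,96:416],(800,600),interpolation=cv2.INTER_CUBIC))
```

```text
[ 0.6167 -0.2275  0.1189]
weight bottom px [255.7148 224.5481]
[257.9443 187.5087]
[257.8742 185.6877]
```

View pics/w3b.png

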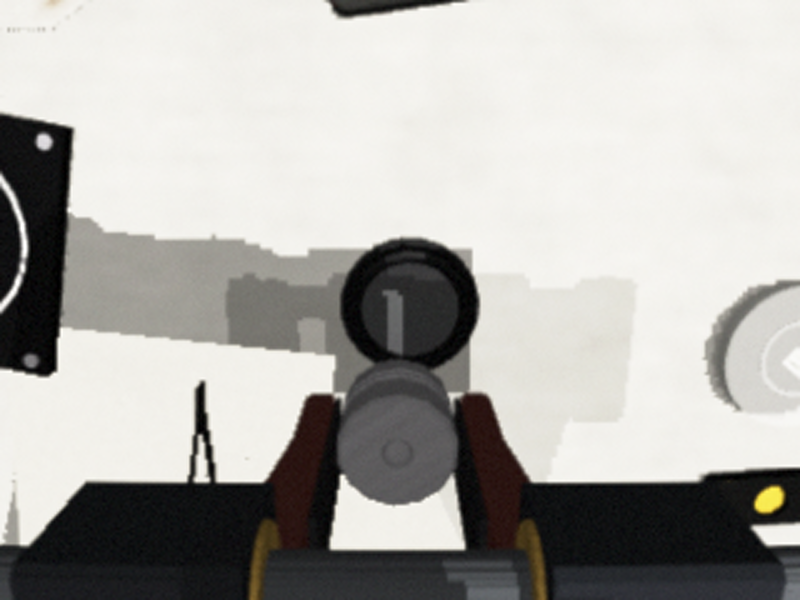

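Holder A is at crop (410,304), which is full-image (260,181.6). The held weight's top is at crop (398,443), or (255.2,237).

Run:
```python
from h import *
print('holder',at('w3',(260,181.8),.009),'floor',at('w3',(96+410/2.5,60+306/2.5),.007))
s=manip.get_state();print(s['position'])
zt=s['position'][2]-.0116+.028
print('weight top',at('w3',(255.2,60+447/2.5),zt), proj('w3',[*s['position'][:2],zt]))
```

```text
holder [ 0.6218 -0.2322  0.009 ] floor [ 0.6206 -0.2322  0.007 ]
[ 0.6167 -0.2275  0.1189]
weight top [ 0.6199 -0.2271  0.1353] [255.835  243.5397]
```

>>> drive_tool(angular=[[0, 0, 0], [0, 0, 0], [0, 0, 0], [0, 0, 0], [0, 0, 0], [0, 0, 0], [0, 0, 0], [0, 0, 0]], travel=[[0.001, 0.0045, 0.02], [0.001, 0.0045, 0.045], [0.001, 0.0045, 0.07], [0.001, 0.0045, 0.085], [0.001, 0.0045, 0.092], [0.001, 0.0045, 0.096], [0.001, 0.0045, 0.096], [0.001, 0.0045, 0.096]], fingers=[0.75, 0.75, 0.75, 0.75, 0.75, 0.75, 0.75, 0.75])

```text
time: 6.25
position: [0.6187, -0.2334, 0.0238]
orientation: [[1.0, -0.0, 0.002], [-0.0, -1.0, -0.0], [0.002, 0.0, -1.0]]
force: [-0.1, 0.7, -1.3]
gripper_width: 0.0293
```

>>> drive_tool(angular=[[0, 0, 0], [0, 0, 0], [0, 0, 0], [0, 0, 0], [0, 0, 0], [0, 0, 0]], travel=[[0, 0, 0.001], [0, 0, 0.002], [0, 0, 0.003], [0, 0, 0.004], [0, 0, 0.004], [0, 0, 0.004]], fingers=[0.75, 0.75, 0.75, 0.75, 0.75, 0.75])

```text
time: 6.85
position: [0.618, -0.2333, 0.0187]
orientation: [[1.0, -0.0, 0.0], [-0.0, -1.0, -0.0], [0.0, 0.0, -1.0]]
force: [0.4, 0.6, 0.1]
gripper_width: 0.0295
```

>>> drive_tool(angular=[[0, 0, 0], [0, 0, 0], [0, 0, 0], [0, 0, 0], [0, 0, 0], [0, 0, 0], [0, 0, 0], [0, 0, 0], [0, 0, 0], [0, 0, 0]], travel=[[0, 0, 0], [0, 0, 0], [0, 0, 0], [0, 0, 0], [0, 0, -0.01], [0, 0, -0.04], [0, 0, -0.08], [0, 0, -0.12], [-0.03, -0.06, -0.15], [-0.05, -0.1, -0.16]], fingers=[0.65, 0.5, 0.3, 0, 0, 0, 0, 0, 0, 0])

```text
time: 7.85
position: [0.5769, -0.1502, 0.1763]
orientation: [[1.0, -0.004, 0.004], [-0.003, -1.0, -0.001], [0.004, 0.001, -1.0]]
force: [-0.3, 0.8, -0.3]
gripper_width: 0.0874
```

Run:
```python
from h import *
snap('wrist','w4')
a=cv2.imread('pics/w4.png');cv2.imwrite('pics/w4b.png',cv2.resize(a[0:270],(800,422),interpolation=cv2.INTER_CUBIC))
```

```text
(no output)
```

View pics/w4b.png

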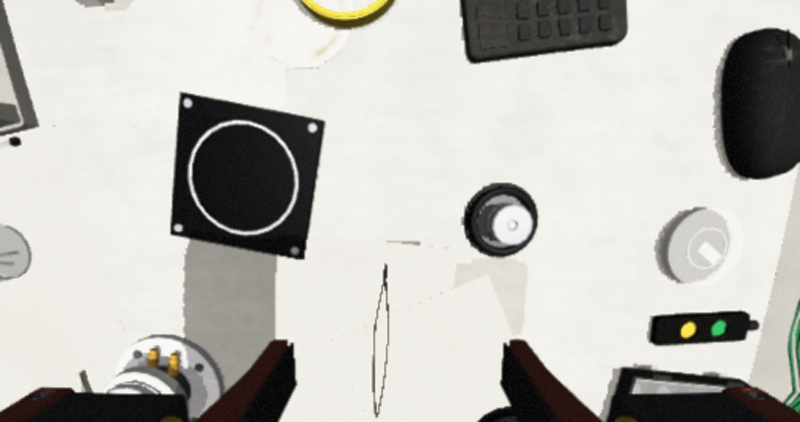

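The small weight stands upright in its holder at (508,222). On to the large weight.

>>> drive_tool(angular=[[0, 0, 0], [0, 0, 0], [0, 0, 0], [0, 0, 0], [0, 0, 0], [0, 0, 0], [0, 0, 0], [0, 0, 0], [0, 0, 0], [0, 0, 0]], travel=[[-0.02, -0.04, 0], [-0.04, -0.08, 0], [-0.06, -0.12, 0], [-0.08, -0.16, 0], [-0.0945, -0.191, 0], [-0.0945, -0.191, 0.01], [-0.0945, -0.191, 0.04], [-0.0945, -0.191, 0.07], [-0.0945, -0.191, 0.07], [-0.0945, -0.191, 0.07]], fingers=[0, 0, 0, 0, 0, 0, 0, 0, 0, 0])

```text
time: 8.9
position: [0.4819, 0.0409, 0.1035]
orientation: [[1.0, -0.001, -0.001], [-0.001, -1.0, -0.0], [-0.001, 0.0, -1.0]]
force: [0.7, 1.8, 0.3]
gripper_width: 0.0876
```

Run:
```python
from h import *
manip.capture('wrist')
snap('wrist','w5');print(manip.get_state()['position'])
a=cv2.imread('pics/w5.png');cv2.imwrite('pics/w5b.png',cv2.resize(a[60:300,96:416],(800,600),interpolation=cv2.INTER_CUBIC))
print(proj('w5',(.4735,.058,.094)),'stage',at('w4',(243/1.5625,177/1.5625),.009))
```

```text
[0.4829 0.0413 0.1046]
[231.835  237.4627] stage [ 0.6538 -0.0312  0.009 ]
```

View pics/w5b.png

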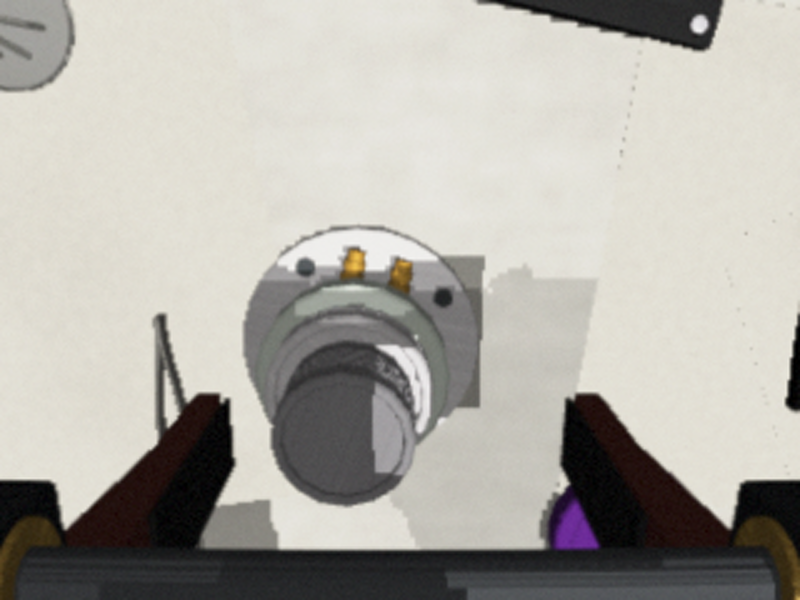

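The large weight's top is at crop (344,434), slightly left of centre and behind the tool. I correct by the measured error and lower.

>>> drive_tool(angular=[[0, 0, 0], [0, 0, 0], [0, 0, 0], [0, 0, 0], [0, 0, 0], [0, 0, 0], [0, 0, 0]], travel=[[-0.009, -0.0155, 0], [-0.009, -0.0155, 0], [-0.009, -0.0155, 0.01], [-0.009, -0.0155, 0.02], [-0.009, -0.0155, 0.03], [-0.009, -0.0155, 0.03], [-0.009, -0.0155, 0.03]], fingers=[0, 0, 0, 0, 0, 0, 0])

```text
time: 9.7
position: [0.4724, 0.0567, 0.0727]
orientation: [[1.0, -0.001, -0.001], [-0.001, -1.0, -0.0], [-0.001, 0.0, -1.0]]
force: [-0.9, -0.6, 0.1]
gripper_width: 0.0881
```

>>> drive_tool(angular=[[0, 0, 0], [0, 0, 0], [0, 0, 0], [0, 0, 0], [0, 0, 0], [0, 0, 0], [0, 0, 0], [0, 0, 0], [0, 0, 0], [0, 0, 0]], travel=[[0, 0, 0], [0, 0, 0], [0, 0, 0], [0, 0, 0], [0, 0, 0], [0, 0, 0], [0, 0, 0], [0, 0, 0], [0, 0, 0], [0, 0, 0]], fingers=[0.2, 0.4, 0.5, 0.55, 0.6, 0.6, 0.6, 0.6, 0.6, 0.6], grip_force=30)

```text
time: 10.7
position: [0.4727, 0.0569, 0.0733]
orientation: [[1.0, -0.0, 0.0], [-0.0, -1.0, -0.0], [0.0, 0.0, -1.0]]
force: [-0.9, -0.3, 0.9]
gripper_width: 0.0414
```

>>> drive_tool(angular=[[0, 0, 0], [0, 0, 0], [0, 0, 0], [0, 0, 0], [0, 0, 0], [0, 0, 0], [0, 0, 0], [0, 0, 0], [0, 0, 0], [0, 0, 0]], travel=[[0, 0, -0.004], [0, 0, -0.014], [0, 0, -0.03], [-0.005, 0.02, -0.045], [-0.01, 0.055, -0.045], [-0.018, 0.095, -0.045], [-0.026, 0.135, -0.045], [-0.034, 0.175, -0.045], [-0.042, 0.215, -0.045], [-0.05, 0.255, -0.045]], fingers=[0.6, 0.6, 0.6, 0.6, 0.6, 0.6, 0.6, 0.6, 0.6, 0.6])

```text
time: 11.7
position: [0.4221, -0.1994, 0.119]
orientation: [[1.0, 0.0, 0.001], [0.0, -1.0, 0.0], [0.001, -0.0, -1.0]]
force: [1.5, -0.7, -2.6]
gripper_width: 0.0414
```

>>> drive_tool(angular=[[0, 0, 0], [0, 0, 0], [0, 0, 0], [0, 0, 0], [0, 0, 0], [0, 0, 0]], travel=[[-0.004, 0.025, 0], [-0.006, 0.043, 0], [-0.007, 0.052, 0], [-0.007, 0.052, 0], [-0.007, 0.052, 0], [-0.007, 0.052, 0]], fingers=[0.6, 0.6, 0.6, 0.6, 0.6, 0.6])

```text
time: 12.3
position: [0.4159, -0.2486, 0.1183]
orientation: [[1.0, 0.002, -0.0], [0.002, -1.0, 0.001], [-0.0, -0.001, -1.0]]
force: [-0.1, 0.4, -2.7]
gripper_width: 0.0413
```

Run:
```python
from h import *
manip.capture('wrist')
snap('wrist','w6');s=manip.get_state();print(s['position'],s['gripper_width'])
a=cv2.imread('pics/w6.png');cv2.imwrite('pics/w6b.png',cv2.resize(a[60:300,96:416],(800,600),interpolation=cv2.INTER_CUBIC))
print(proj('w6',(.4155,-.25,.009)),proj('w6',[*s['position'][:2],s['position'][2]-.0113+.032]))
```

```text
[ 0.4159 -0.2489  0.1183] 0.04161126510081208
[256.5669 187.614 ] [256.1628 247.3044]
```

View pics/w6b.png

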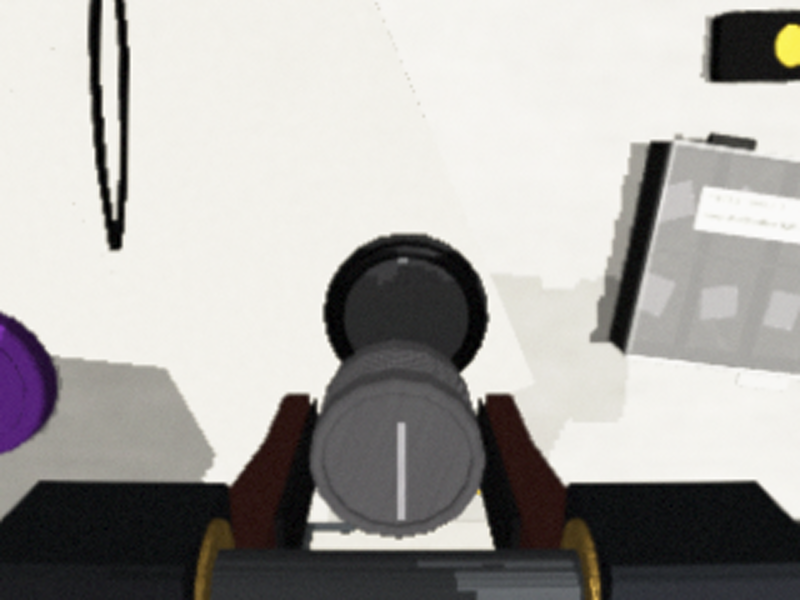

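Run:
```python
from h import *
s=manip.get_state()['position']
print(at('w6',(258.2,184.2),.007),at('w6',(255,242.2),s[2]-.0113+.032))
```

```text
[ 0.4187 -0.2517  0.007 ] [ 0.4192 -0.2482  0.139 ]
```

The relative error is 0 mm in x and about 3 mm in y. Lowering.

>>> drive_tool(angular=[[0, 0, 0], [0, 0, 0], [0, 0, 0], [0, 0, 0], [0, 0, 0], [0, 0, 0], [0, 0, 0], [0, 0, 0], [0, 0, 0]], travel=[[0, 0.003, 0.015], [0, 0.003, 0.04], [0, 0.003, 0.065], [0, 0.003, 0.082], [0, 0.003, 0.09], [0, 0.003, 0.094], [0, 0.003, 0.096], [0, 0.003, 0.096], [0, 0.003, 0.096]], fingers=[0.6, 0.6, 0.6, 0.6, 0.6, 0.6, 0.6, 0.6, 0.6])

```text
time: 13.3
position: [0.4161, -0.2533, 0.023]
orientation: [[1.0, -0.0, 0.001], [-0.0, -1.0, -0.001], [0.001, 0.001, -1.0]]
force: [0.3, -0.1, -3.6]
gripper_width: 0.0417
```

>>> drive_tool(angular=[[0, 0, 0], [0, 0, 0], [0, 0, 0], [0, 0, 0], [0, 0, 0]], travel=[[0, 0, 0.001], [0, 0, 0.002], [0, 0, 0.003], [0, 0, 0.003], [0, 0, 0.003]], fingers=[0.6, 0.6, 0.6, 0.6, 0.6])

```text
time: 13.8
position: [0.4155, -0.253, 0.0193]
orientation: [[1.0, -0.0, -0.0], [-0.0, -1.0, 0.0], [-0.0, -0.0, -1.0]]
force: [0.4, -0.3, -2.6]
gripper_width: 0.042
```

Not yet seated (the force still shows the weight). One more mm.

>>> drive_tool(angular=[[0, 0, 0], [0, 0, 0], [0, 0, 0], [0, 0, 0]], travel=[[0, 0, 0.0007], [0, 0, 0.0014], [0, 0, 0.0014], [0, 0, 0.0014]], fingers=[0.6, 0.6, 0.6, 0.6])

```text
time: 14.2
position: [0.4157, -0.2531, 0.0183]
orientation: [[1.0, -0.0, 0.0], [-0.0, -1.0, -0.0], [0.0, 0.0, -1.0]]
force: [-1.6, 1.1, 6.0]
gripper_width: 0.0415
```

>>> drive_tool(angular=[[0, 0, 0], [0, 0, 0], [0, 0, 0], [0, 0, 0], [0, 0, 0], [0, 0, 0], [0, 0, 0], [0, 0, 0], [0, 0, 0], [0, 0, 0]], travel=[[0, 0, 0], [0, 0, 0], [0, 0, 0], [0, 0, 0], [0, 0, -0.01], [0, 0, -0.04], [0, 0, -0.08], [0, 0, -0.11], [0.005, -0.03, -0.13], [0.01, -0.07, -0.13]], fingers=[0.5, 0.4, 0.2, 0, 0, 0, 0, 0, 0, 0])

```text
time: 15.2
position: [0.4276, -0.1846, 0.1516]
orientation: [[1.0, -0.005, 0.006], [-0.005, -1.0, -0.003], [0.006, 0.003, -1.0]]
force: [0.3, 1.1, -0.2]
gripper_width: 0.0877
```

>>> drive_tool(angular=[[0, 0, 0], [0, 0, 0], [0, 0, 0], [0, 0, 0], [0, 0, 0], [0, 0, 0], [0, 0, 0], [0, 0, 0], [0, 0, 0]], travel=[[0.01, -0.04, 0], [0.017, -0.08, 0], [0.024, -0.12, 0], [0.032, -0.16, 0], [0.04, -0.2, 0], [0.046, -0.24, 0], [0.046, -0.24, 0.02], [0.046, -0.24, 0.04], [0.046, -0.24, 0.04]], fingers=[0, 0, 0, 0, 0, 0, 0, 0, 0])

```text
time: 16.1
position: [0.4699, 0.0569, 0.1065]
orientation: [[1.0, 0.001, -0.004], [0.001, -1.0, -0.001], [-0.004, 0.001, -1.0]]
force: [0.3, -0.4, -0.5]
gripper_width: 0.0881
```

Run:
```python
from h import *
manip.capture('wrist')
snap('wrist','w7');s=manip.get_state();print(s['position'],s['gripper_width'])
a=cv2.imread('pics/w7.png');cv2.imwrite('pics/w7b.png',cv2.resize(a[0:300],(800,469),interpolation=cv2.INTER_CUBIC))
print(proj('w7',(.473,.057,.064)),proj('w7',(.473,.057,.05)))
```

```text
[0.4716 0.0568 0.1084] 0.08769956822769073
[255.2324 206.3792] [255.1871 200.8443]
```

View pics/w7b.png

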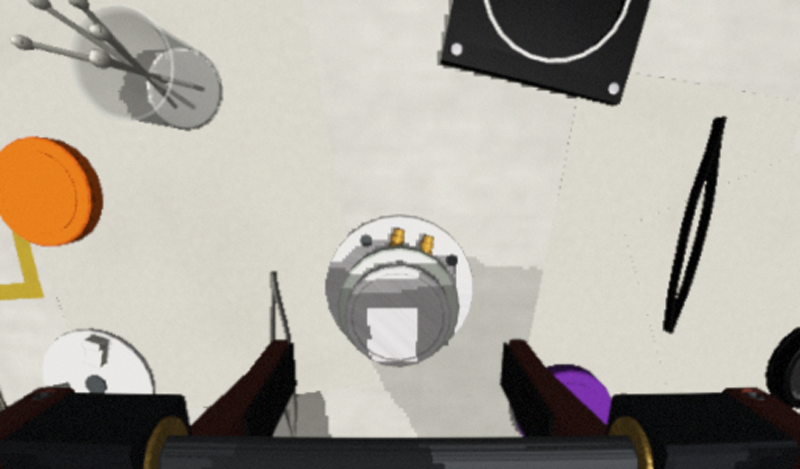

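The pressing plate lies on the carrier at about (400,313), centred under the tool. The beaker is untouched at (190,90).

>>> drive_tool(angular=[[0, 0, 0], [0, 0, 0], [0, 0, 0], [0, 0, 0], [0, 0, 0], [0, 0, 0], [0, 0, 0]], travel=[[0.002, 0, 0.015], [0.002, 0, 0.03], [0.002, 0, 0.042], [0.002, 0, 0.048], [0.002, 0, 0.051], [0.002, 0, 0.051], [0.002, 0, 0.051]], fingers=[0, 0, 0, 0, 0, 0, 0])

```text
time: 16.9
position: [0.474, 0.0571, 0.0573]
orientation: [[1.0, -0.0, 0.001], [-0.0, -1.0, 0.0], [0.001, -0.0, -1.0]]
force: [0.1, 0.2, -1.5]
gripper_width: 0.0877
```

>>> drive_tool(angular=[[0, 0, 0], [0, 0, 0], [0, 0, 0], [0, 0, 0], [0, 0, 0], [0, 0, 0], [0, 0, 0]], travel=[[0, 0, 0], [0, 0, 0], [0, 0, 0], [0, 0, 0], [0, 0, 0], [0, 0, 0], [0, 0, 0]], fingers=[0.2, 0.3, 0.4, 0.45, 0.45, 0.45, 0.45], grip_force=25)

```text
time: 17.6
position: [0.4737, 0.057, 0.0569]
orientation: [[1.0, -0.0, 0.0], [-0.0, -1.0, -0.0], [0.0, 0.0, -1.0]]
force: [-0.8, 0.3, -0.1]
gripper_width: 0.0553
```

>>> drive_tool(angular=[[0, 0, 0], [0, 0, 0], [0, 0, 0], [0, 0, 0], [0, 0, 0], [0, 0, 0], [0, 0, 0], [0, 0, 0], [0, 0, 0], [0, 0, 0]], travel=[[0, 0, -0.003], [0, 0, -0.01], [0, 0, -0.025], [-0.005, -0.015, -0.05], [-0.015, -0.045, -0.06], [-0.026, -0.08, -0.06], [-0.038, -0.115, -0.06], [-0.05, -0.15, -0.06], [-0.06, -0.185, -0.06], [-0.068, -0.205, -0.06]], fingers=[0.45, 0.45, 0.45, 0.45, 0.45, 0.45, 0.45, 0.45, 0.45, 0.45])

```text
time: 18.6
position: [0.4047, 0.2651, 0.1176]
orientation: [[1.0, 0.003, 0.001], [0.003, -1.0, 0.002], [0.001, -0.002, -1.0]]
force: [1.0, -0.4, -1.6]
gripper_width: 0.0556
```

>>> drive_tool(angular=[[0, 0, 0], [0, 0, 0], [0, 0, 0], [0, 0, 0]], travel=[[-0.003, -0.01, 0], [-0.003, -0.01, 0], [-0.003, -0.01, 0], [-0.003, -0.01, 0]], fingers=[0.45, 0.45, 0.45, 0.45])

```text
time: 19.0
position: [0.4033, 0.2703, 0.1167]
orientation: [[1.0, -0.003, -0.0], [-0.003, -1.0, -0.001], [-0.0, 0.001, -1.0]]
force: [-0.7, -0.3, -0.4]
gripper_width: 0.0554
```

Run:
```python
from h import *
manip.capture('wrist')
snap('wrist','w8');s=manip.get_state();print(s['position'],s['gripper_width'])
a=cv2.imread('pics/w8.png');cv2.imwrite('pics/w8b.png',cv2.resize(a[60:300,96:416],(800,600),interpolation=cv2.INTER_CUBIC))
```

```text
[0.4032 0.2707 0.1168] 0.05518787206280225
```

View pics/w8b.png

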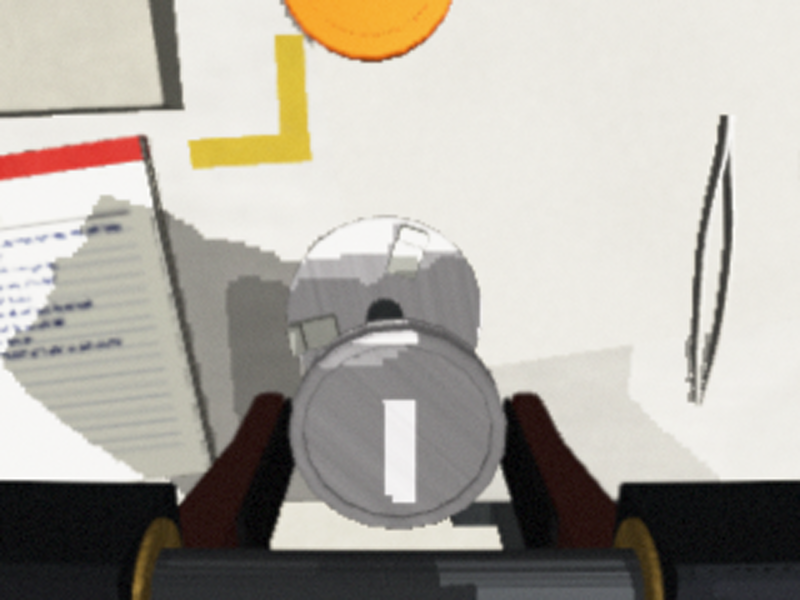

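Run:
```python
from h import *
from scipy.optimize import least_squares
s=manip.get_state()['position']
def ext(c,r,z):
    t=np.linspace(0,2*np.pi,180);P=np.array([proj('w8',(c[0]+r*np.cos(a),c[1]+r*np.sin(a),z)) for a in t])
    P=(P-[96,60]+.5)*2.5-.5
    return np.r_[P.min(0),P.max(0)]
for z in (.008,.012): 
  f=lambda c:(ext(c,.042,z)-[288,215,480,0])[:3]
  r=least_squares(f,[.404,.271],x_scale=.01,diff_step=1e-3);print('rest',z,r.x,r.fun,(proj('w8',[*r.x,z])-[96,60])*2.5)
z=s[2]-.0069+.014
f=lambda c:ext(c,.028,z)-[289,320,505,528]
r=least_squares(f,[.404,.271],x_scale=.01,diff_step=1e-3);print('plate',r.x,r.fun,s)
```

```text
rest 0.008 [0.4049 0.2766] [-3.8136  0.3039  3.8131] [383.2368 314.837 ]
rest 0.012 [0.4054 0.2765] [-5.2404  0.4236  5.2397] [383.2369 316.3881]
plate [0.4073 0.2712] [-2.3825  2.831   2.3825 -3.1782] [0.4032 0.2707 0.1168]
```

Relative to the plate, the rest is −2 mm in x and +5 mm in y, which agrees with the top view. Correcting and lowering.

>>> drive_tool(angular=[[0, 0, 0], [0, 0, 0], [0, 0, 0], [0, 0, 0], [0, 0, 0], [0, 0, 0], [0, 0, 0], [0, 0, 0]], travel=[[-0.002, -0.0045, 0.02], [-0.002, -0.0045, 0.045], [-0.002, -0.0045, 0.07], [-0.002, -0.0045, 0.083], [-0.002, -0.0045, 0.089], [-0.002, -0.0045, 0.092], [-0.002, -0.0045, 0.092], [-0.002, -0.0045, 0.092]], fingers=[0.45, 0.45, 0.45, 0.45, 0.45, 0.45, 0.45, 0.45])

```text
time: 19.9
position: [0.4012, 0.2769, 0.0256]
orientation: [[1.0, -0.0, 0.001], [-0.0, -1.0, 0.001], [0.001, -0.001, -1.0]]
force: [-0.3, 0.3, -1.4]
gripper_width: 0.0558
```

>>> drive_tool(angular=[[0, 0, 0], [0, 0, 0], [0, 0, 0], [0, 0, 0], [0, 0, 0]], travel=[[0, 0, 0.001], [0, 0, 0.002], [0, 0, 0.003], [0, 0, 0.003], [0, 0, 0.003]], fingers=[0.45, 0.45, 0.45, 0.45, 0.45])

```text
time: 20.4
position: [0.4007, 0.2765, 0.0219]
orientation: [[1.0, -0.0, 0.0], [-0.0, -1.0, -0.0], [0.0, 0.0, -1.0]]
force: [-0.2, 0.1, -0.5]
gripper_width: 0.0555
```

>>> drive_tool(angular=[[0, 0, 0], [0, 0, 0], [0, 0, 0], [0, 0, 0]], travel=[[0, 0, 0.0006], [0, 0, 0.0012], [0, 0, 0.0012], [0, 0, 0.0012]], fingers=[0.45, 0.45, 0.45, 0.45])

```text
time: 20.8
position: [0.4007, 0.2765, 0.0209]
orientation: [[1.0, -0.0, 0.0], [-0.0, -1.0, -0.0], [0.0, 0.0, -1.0]]
force: [-1.8, -0.6, 4.4]
gripper_width: 0.0556
```

>>> drive_tool(angular=[[0, 0, 0], [0, 0, 0], [0, 0, 0], [0, 0, 0], [0, 0, 0], [0, 0, 0], [0, 0, 0], [0, 0, 0], [0, 0, 0], [0, 0, 0]], travel=[[0, 0, 0], [0, 0, 0], [0, 0, 0], [0, 0, 0], [0, 0, -0.01], [0, 0, -0.04], [0, 0, -0.08], [0, 0, -0.12], [0, 0, -0.13], [0, 0, -0.13]], fingers=[0.33, 0.25, 0.1, 0, 0, 0, 0, 0, 0, 0])

```text
time: 21.8
position: [0.4018, 0.2772, 0.1528]
orientation: [[1.0, -0.001, 0.004], [-0.001, -1.0, 0.002], [0.004, -0.002, -1.0]]
force: [0.7, 0.0, 0.1]
gripper_width: 0.0877
```

Run:
```python
from h import *
manip.capture('wrist')
snap('wrist','w9');s=manip.get_state();print(s['position'],s['gripper_width'])
a=cv2.imread('pics/w9.png');cv2.imwrite('pics/w9b.png',cv2.resize(a[60:300,96:416],(800,600),interpolation=cv2.INTER_CUBIC))
```

```text
[0.4003 0.2759 0.1501] 0.08770974827154096
```

View pics/w9b.png

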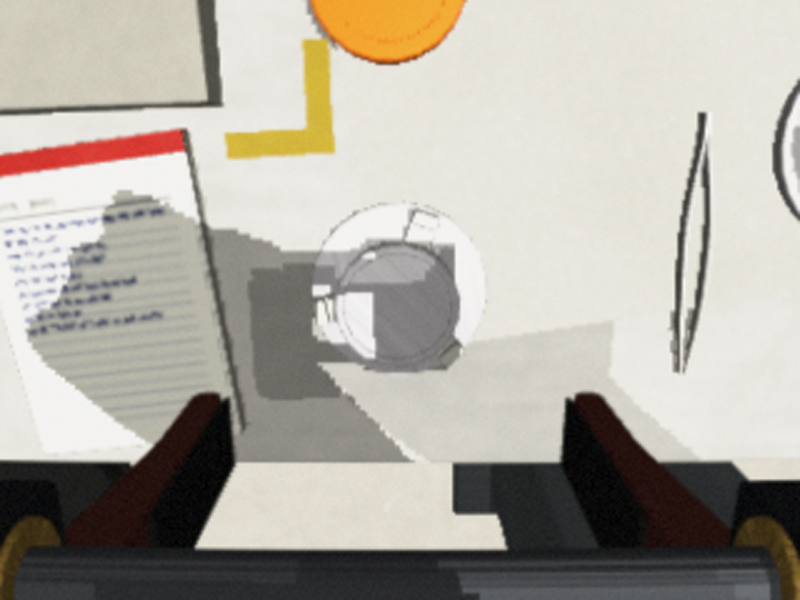

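Run:
```python
from h import *
from scipy.optimize import least_squares
def ext(c,r,z):
    t=np.linspace(0,2*np.pi,180);P=np.array([proj('w9',(c[0]+r*np.cos(a),c[1]+r*np.sin(a),z)) for a in t])
    P=(P-[96,60]+.5)*2.5-.5
    return np.r_[P.min(0),P.max(0)]
for n,R,z,e in (('rest',.042,.008,[312,203,487,373]),('rest',.042,.012,[312,203,487,373]),('plate',.028,.028,[335,241,461,370])):
  r=least_squares(lambda c:ext(c,R,z)-e,[.404,.271],x_scale=.01,diff_step=1e-3);print(n,z,r.x,r.fun)
```

```text
rest 0.008 [0.405  0.2762] [-2.0013 -1.986   2.0011  2.4592]
rest 0.012 [0.4058 0.2762] [-3.1796 -2.9964  3.1793  3.7337]
plate 0.028 [0.4027 0.2769] [-0.4404  2.9497  0.4406 -3.2495]
```

The plate lies flat inside the shoulders, within about 3 mm of the rest's centre. Back to the press for the carrier disc.

>>> drive_tool(angular=[[0, 0, 0], [0, 0, 0], [0, 0, 0], [0, 0, 0], [0, 0, 0], [0, 0, 0], [0, 0, 0], [0, 0, 0], [0, 0, 0], [0, 0, 0]], travel=[[0.013, 0.04, 0], [0.026, 0.08, 0], [0.04, 0.12, 0], [0.053, 0.16, 0], [0.066, 0.2, 0], [0.073, 0.219, 0], [0.073, 0.219, 0.03], [0.073, 0.219, 0.06], [0.073, 0.219, 0.06], [0.073, 0.219, 0.06]], fingers=[0, 0, 0, 0, 0, 0, 0, 0, 0, 0])

```text
time: 22.9
position: [0.4725, 0.0575, 0.0897]
orientation: [[1.0, 0.0, -0.004], [0.0, -1.0, -0.0], [-0.004, 0.0, -1.0]]
force: [-0.7, 0.8, 0.5]
gripper_width: 0.0873
```

Run:
```python
from h import *
manip.capture('wrist')
snap('wrist','w10');s=manip.get_state();print(s['position'],s['gripper_width'])
a=cv2.imread('pics/w10.png');cv2.imwrite('pics/w10b.png',cv2.resize(a[60:300,96:416],(800,600),interpolation=cv2.INTER_CUBIC))
for z in(.05,):
  t=np.linspace(0,2*np.pi,90);P=np.array([proj('w10',(.4735+.034*np.cos(a),.057+.034*np.sin(a),z)) for a in t]);P=(P-[96,60])*2.5
  print(P.min(0),P.max(0))
```

```text
[0.474  0.0579 0.0913] 0.08769138530272005
[296.1281 272.4669] [506.1345 469.5324]
```

View pics/w10b.png

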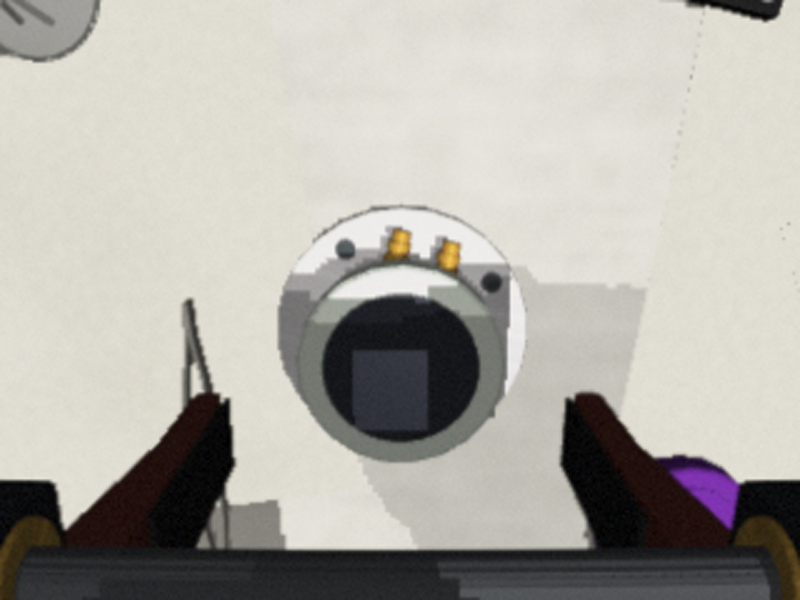

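The carrier disc sits wafer up, centred at crop (401,361), directly between the fingers. Going down and gripping.

>>> drive_tool(angular=[[0, 0, 0], [0, 0, 0], [0, 0, 0], [0, 0, 0], [0, 0, 0], [0, 0, 0], [0, 0, 0]], travel=[[0, 0.0008, 0.012], [0, 0.0008, 0.024], [0, 0.0008, 0.036], [0, 0.0008, 0.043], [0, 0.0008, 0.0465], [0, 0.0008, 0.0465], [0, 0.0008, 0.0465]], fingers=[0, 0, 0, 0, 0, 0, 0])

```text
time: 23.7
position: [0.4738, 0.0568, 0.0442]
orientation: [[1.0, -0.0, 0.0], [-0.0, -1.0, 0.0], [0.0, -0.0, -1.0]]
force: [1.0, -0.1, 0.3]
gripper_width: 0.088
```

>>> drive_tool(angular=[[0, 0, 0], [0, 0, 0], [0, 0, 0], [0, 0, 0], [0, 0, 0], [0, 0, 0]], travel=[[0, 0, 0], [0, 0, 0], [0, 0, 0], [0, 0, 0], [0, 0, 0], [0, 0, 0]], fingers=[0.1, 0.18, 0.25, 0.32, 0.32, 0.32], grip_force=25)

```text
time: 24.3
position: [0.4739, 0.0567, 0.0444]
orientation: [[1.0, -0.0, 0.0], [-0.0, -1.0, -0.0], [0.0, 0.0, -1.0]]
force: [-0.8, -0.6, 4.0]
gripper_width: 0.0671
```

>>> drive_tool(angular=[[0, 0, 0], [0, 0, 0], [0, 0, 0], [0, 0, 0], [0, 0, 0], [0, 0, 0], [0, 0, 0]], travel=[[0, 0, -0.001], [0, 0, -0.002], [0, 0, -0.004], [0, 0, -0.008], [0, 0, -0.02], [0, 0, -0.035], [0, 0, -0.045]], fingers=[0.32, 0.32, 0.32, 0.32, 0.32, 0.32, 0.32])

```text
time: 25.0
position: [0.4742, 0.0568, 0.0908]
orientation: [[1.0, -0.0, 0.001], [-0.0, -1.0, 0.0], [0.001, -0.0, -1.0]]
force: [0.4, -0.2, -1.3]
gripper_width: 0.0668
```

>>> drive_tool(angular=[[0, 0, 0], [0, 0, 0], [0, 0, 0], [0, 0, 0], [0, 0, 0], [0, 0, 0], [0, 0, 0], [0, 0, 0], [0, 0, 0], [0, 0, 0]], travel=[[0.015, 0.007, -0.01], [0.04, 0.02, -0.02], [0.07, 0.035, -0.025], [0.1, 0.05, -0.025], [0.13, 0.065, -0.025], [0.155, 0.078, -0.025], [0.17, 0.085, -0.025], [0.176, 0.088, -0.025], [0.176, 0.088, -0.025], [0.176, 0.088, -0.025]], fingers=[0.32, 0.32, 0.32, 0.32, 0.32, 0.32, 0.32, 0.32, 0.32, 0.32])

```text
time: 26.0
position: [0.6487, -0.0306, 0.1142]
orientation: [[1.0, 0.001, -0.001], [0.001, -1.0, 0.0], [-0.001, -0.0, -1.0]]
force: [-0.5, 0.3, -1.1]
gripper_width: 0.0671
```

Run:
```python
from h import *
manip.capture('wrist')
snap('wrist','w11');s=manip.get_state();print(s['position'],s['gripper_width'])
a=cv2.imread('pics/w11.png');cv2.imwrite('pics/w11b.png',cv2.resize(a[60:300,96:416],(800,600),interpolation=cv2.INTER_CUBIC))
```

```text
[ 0.6487 -0.0305  0.1143] 0.06698194269746156
```

View pics/w11b.png

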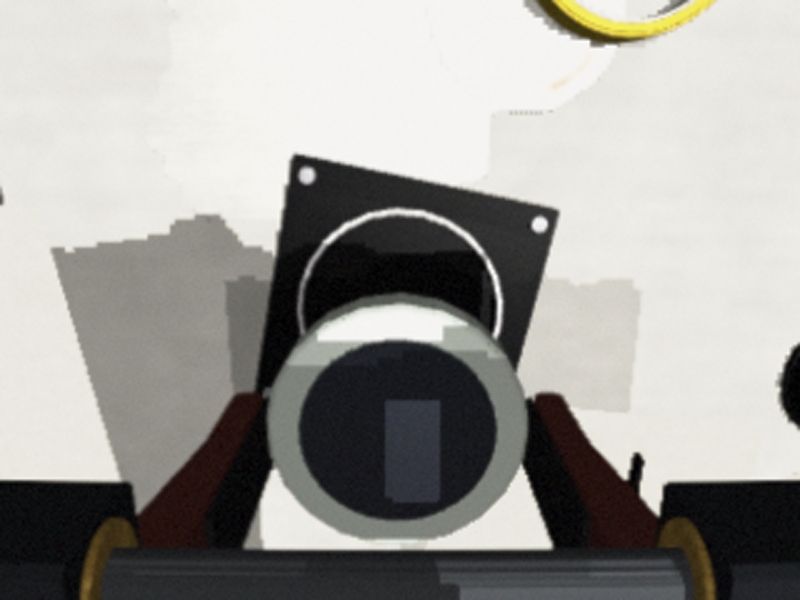

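Run:
```python
from h import *
from scipy.optimize import least_squares
s=manip.get_state()['position']
def px(P): return (np.array([proj('w11',p) for p in P])-[96,60]+.5)*2.5-.5
def ext(c,r,z):
    t=np.linspace(0,2*np.pi,180);P=px([(c[0]+r*np.cos(a),c[1]+r*np.sin(a),z) for a in t]);return np.r_[P.min(0),P.max(0)]
f=lambda c:(ext(c[:2],c[2],.009)-[297,207,504,0])[:3]
r=least_squares(f,[.65,-.03,.041],x_scale=.01,diff_step=1e-3);print('well',r.x,r.fun)
# square corners: front two
def g(c):
    o=[(c[0]+.07637*np.cos(c[2]+a),c[1]+.07637*np.sin(c[2]+a),.009) for a in(np.pi/4,-np.pi/4)]
    return (px(o)-[[293,154],[558,209]]).ravel()
r=least_squares(g,[.65,-.03,-.2],x_scale=.01,diff_step=1e-3);print('sq',r.x,r.fun)
z=s[2]-.0084+.014
r=least_squares(lambda c:ext(c,.034,z)-[268,293,528,540],[.65,-.03],x_scale=.01,diff_step=1e-3);print('disc',r.x,r.fun,s)
```

```text
well [ 0.6529 -0.0311  0.0429] [-0. -0.  0.]
sq [ 0.6529 -0.0307 -0.1994] [-1.4705 -0.2329  1.5072  0.3987]
disc [ 0.6533 -0.03  ] [-3.0957  1.4165  3.0958 -1.3535] [ 0.6487 -0.0305  0.1143]
```

>>> drive_tool(angular=[[0, 0, 0], [0, 0, 0], [0, 0, 0], [0, 0, 0], [0, 0, 0], [0, 0, 0], [0, 0, 0], [0, 0, 0], [0, 0, 0]], travel=[[0.0015, 0.001, 0.02], [0.0015, 0.001, 0.045], [0.0015, 0.001, 0.07], [0.0015, 0.001, 0.085], [0.0015, 0.001, 0.092], [0.0015, 0.001, 0.096], [0.0015, 0.001, 0.0975], [0.0015, 0.001, 0.0975], [0.0015, 0.001, 0.0975]], fingers=[0.32, 0.32, 0.32, 0.32, 0.32, 0.32, 0.32, 0.32, 0.32])

```text
time: 27.0
position: [0.6518, -0.0324, 0.0176]
orientation: [[1.0, -0.0, 0.002], [-0.0, -1.0, 0.0], [0.002, -0.0, -1.0]]
force: [-0.4, -0.2, -1.7]
gripper_width: 0.0673
```

>>> drive_tool(angular=[[0, 0, 0], [0, 0, 0], [0, 0, 0], [0, 0, 0], [0, 0, 0]], travel=[[0, 0, 0.001], [0, 0, 0.002], [0, 0, 0.003], [0, 0, 0.003], [0, 0, 0.003]], fingers=[0.32, 0.32, 0.32, 0.32, 0.32])

```text
time: 27.5
position: [0.6511, -0.0324, 0.0136]
orientation: [[1.0, -0.0, -0.0], [-0.0, -1.0, -0.0], [-0.0, 0.0, -1.0]]
force: [-1.0, -0.3, -0.9]
gripper_width: 0.0671
```

>>> drive_tool(angular=[[0, 0, 0], [0, 0, 0], [0, 0, 0], [0, 0, 0]], travel=[[0, 0, 0.0005], [0, 0, 0.001], [0, 0, 0.001], [0, 0, 0.001]], fingers=[0.32, 0.32, 0.32, 0.32])

```text
time: 27.9
position: [0.6512, -0.0323, 0.0135]
orientation: [[1.0, -0.0, 0.0], [-0.0, -1.0, -0.0], [0.0, 0.0, -1.0]]
force: [-2.3, -0.2, 5.5]
gripper_width: 0.0672
```

Seated. Release and rise.

>>> drive_tool(angular=[[0, 0, 0], [0, 0, 0], [0, 0, 0], [0, 0, 0], [0, 0, 0], [0, 0, 0], [0, 0, 0], [0, 0, 0], [0, 0, 0], [0, 0, 0]], travel=[[0, 0, 0], [0, 0, 0], [0, 0, 0], [0, 0, 0], [0, 0, -0.01], [0, 0, -0.04], [0, 0, -0.08], [-0.03, 0, -0.12], [-0.07, 0, -0.16], [-0.1, 0, -0.2]], fingers=[0.2, 0.1, 0, 0, 0, 0, 0, 0, 0, 0])

```text
time: 28.9
position: [0.5533, -0.0323, 0.2091]
orientation: [[1.0, -0.0, -0.0], [-0.0, -1.0, -0.0], [-0.0, 0.0, -1.0]]
force: [0.9, -0.5, 0.5]
gripper_width: 0.0879
```

>>> drive_tool(angular=[[0, 0, 0], [0, 0, 0], [0, 0, 0], [0, 0, 0]], travel=[[0, 0, 0], [0, 0, 0], [0, 0, 0], [0, 0, 0]], fingers=[0, 0, 0, 0])

```text
time: 29.3
position: [0.555, -0.0323, 0.2062]
orientation: [[1.0, -0.0, -0.002], [-0.0, -1.0, 0.0], [-0.002, -0.0, -1.0]]
force: [0.2, 0.7, 0.6]
gripper_width: 0.0878
```

Run:
```python
from h import *
snap('wrist','w12');s=manip.get_state();print(s['position'],s['force'],s['joint_vel'])
a=cv2.imread('pics/w12.png');cv2.imwrite('pics/w12b.png',cv2.resize(a,(800,600),interpolation=cv2.INTER_CUBIC))
```

```text
[ 0.555  -0.0323  0.2061] [ 0.7633 -0.0276 -0.2881] [-0.0007 -0.0004 -0.002   0.0007  0.0011  0.0007 -0.0001]
```

View pics/w12b.png

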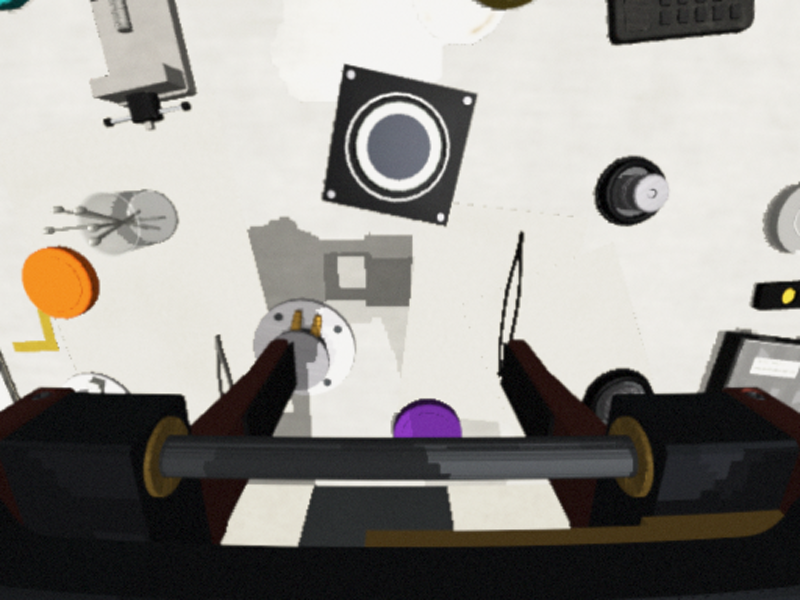

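The carrier disc lies centred in the well at (399,147), wafer up. The small weight is upright and the beaker stands where it was. The large weight is partly hidden by the gripper, so I check it from the top camera.

Run:
```python
from h import *
snap('top','top1')
a=cv2.imread('pics/top1.png')
cv2.imwrite('pics/top1b.png',cv2.convertScaleAbs(cv2.resize(a[140:290,140:380],(800,500),interpolation=cv2.INTER_CUBIC),alpha=1.4))
print((proj('top1',(.4155,-.251,.039))-140)*3.333,(proj('top1',(.414,-.25,.009))-140)*3.333)
```

```text
[707.9902 367.7737] [698.7318 371.1114]
```

View pics/top1b.png

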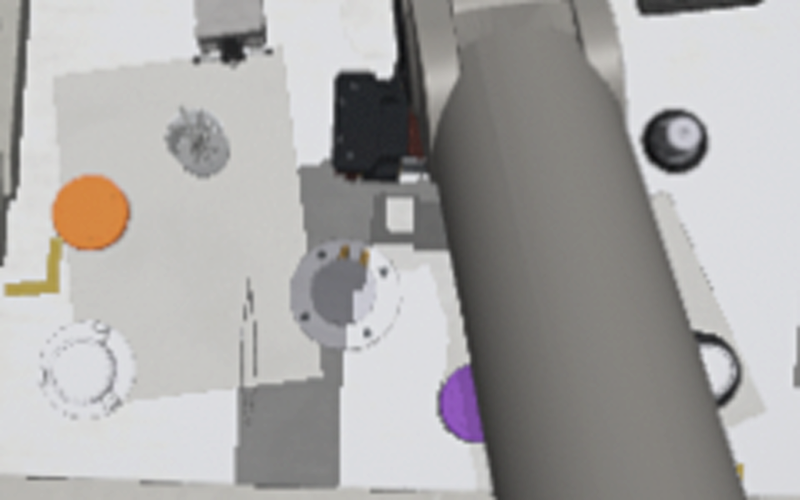

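The plate is centred on the rest at (83,370). The large weight stands inside its ring at (705,367), half hidden by the arm. Handing in.

```bash
python3 -c "
from rig import manip
print(manip.hand_in())"
```

```text
the job is handed in; nothing more can be done
None
```

I took the stack apart in the required order, placed each of the four parts, and handed the job in at about 29 s of the 99 s allowed. No verdict was reported, so the results below are from my own checks.

Each part was lowered until the force reading showed the floor was carrying it, then released.

- **Small weight:** stands upright in the small holder in the last wrist and top pictures.
- **Large weight:** seated at the expected height (tip at 18.3 mm, contact force 6 N). In the last top picture the arm hid half of it; the visible half stands inside the ring.
- **Pressing plate:** lies flat inside the shoulders of the rest, about 3 mm off centre, against the 10 mm allowed.
- **Carrier disc:** lies wafer up and looks centred in the well of the stage plate.
- **Beaker and look-alikes:** not touched.

One disagreement: the wrist camera read positions about 3–5 mm further out in x than the top camera. I placed the parts by measuring the part and its place in the same wrist picture, and for the rest and the stage well I also compared with the top view.

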